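# Refit the drive box cover and lock its quarter-turn stud

### The arm

A 6-joint arm with a two-finger parallel gripper is mounted at the origin on the work surface. World frame = base frame: x ahead of the robot, y to its left, z up, the work surface at z = 0. Lengths are in mm, angles in rad, forces in N, time in s.
With the tool pointing down it reaches from about 350 to 925 mm from the base axis. Payload 6.4 kg.
Tool frame: the origin (TCP) lies at the very end of the fingers, on their centre line; the grasp point (between the pads) lies 19 mm behind it (bot.grip_depth is the distance from the TCP to the grasp point, in mm); x points along the fingers, z is the direction in which the jaws open and shut, and the axes are right-handed (so a half turn about x gives the same grasp; the last joint's range is limited). The gripper opens to 85 mm and grips with 20 to 120 N. Pads are 22 mm wide; open, the fingers measure 114 mm over their backs; the gripper's body (76 mm by 85 mm) begins 54 mm behind the grasp point. The pads swing forward as they close: fully open they stand 13 mm farther back than shut.
Start: joints at [1.103, 0.245, 1.558, -0, 1.339, -0.174], TCP at [188.231, 622.16, 206.29] pointing down, gripper open.
Joint ranges: [-3.13, 3.13], [-1.02, 2.26], [0.13, 2.54], [-0.95, 4.09], [0.21, 2.88], [-2.74, 2.74]. Speed limits (rad/s): [2.57, 2.57, 3.14, 3.14, 3.14, 3.14].

### API

Orientations are given as a rotation vector (axis times angle).
In Python, from rig import bot, jaws, camera gives the robot as it stands. Calls block until the motion is done:
- bot.move_to(position, orientation): joint-space move of the TCP to a pose.
- bot.servo_line(position, velocity=150, attitude=None): straight line of the TCP; attitude=None keeps the orientation; velocity is the mean speed in mm/s.
- bot.move_joints(angles): joint-space move.
- jaws.set_gripper(opening): finger opening in mm; the grip force is fixed at half the most; returns when the fingers have stopped.
- bot.pause(seconds).
- bot.inverse_kinematics(position, orientation): joint angles nearest the present ones, or None.
- bot.read_state(): the state.
- camera(name): name is "scene" or "top" or "wrist"; returns a dict with "frame" (480x640x3 uint8, blue, green, red), "range_z" (480x640 float32, mm along the optical axis (not along the pixel's ray), 0 where there is no reading), "fov_y" (degrees; the focal length in pixels is half the picture's height over the tangent of half this angle, whatever the lens; pixels are square), "cx", "cy" (the principal point, pixels), "extrinsics" (4x4, takes a point from camera to world coordinates). Camera axes: x right, y down, z forward; pixel columns grow to the right and rows downward; lengths in mm; the calibration is good to about 2 mm. A picture is of the moment at which its call begins.
A pose or a line that the arm cannot do raises bot.IKError and nothing moves.
- bot.job_done(): hands the job in, once; it reports no verdict.
The state is a dict: "t": time; "q": joint angles; "dq": joint speeds; "joint_torque": joint torques, N m; "ee_pos": TCP position; "ee_rot": TCP orientation; "contact_force": force on the tool from outside, world axes, zero at the start; "moment": the same for the moment, N m; "width": finger opening in mm.
Only numpy, scipy, OpenCV 4.12 (cv2) and the standard library are available. Lean on these libraries where they do the work, as an engineer would, in place of code of your own. Each camera call takes 0.05 s, during which the arm holds its last target.

### The job

Refit the cover on the slide unit's open drive box: hook its bent rear strip under the leaning cleat and lower the other end until the cover lies flat and fully home. Then put the wing-headed stud through the cover's window, line its cross bar up with the slot, push it fully in against its spring and turn it a quarter turn clockwise (seen from above), to its stop, so that it stays locked when let go. Leave the gauge, square, brass fitting, parallels and slide carriage where they are.

Things in the scene. Friction and masses are not known exactly. Their poses are not given: they have to be found in the camera images.
- housing: Fixed grey open-topped drive box, sides x -46 to 68 mm, y -46 to 46, rim 50 mm high; origin at plate level, z up. Cleat at its -x end, slotted receptacle at its +x end, whose outer wall face is x = 68. The seated cover's origin is at housing (0, 0, 32) mm, axes parallel. A rail 70 mm wide, 30 high runs from the box along +y to y = 342 and carries the carriage.
- cleat (a point): Middle of the cleat's free upper edge, housing (-59.6, 0, 45) mm, axes as the housing's. The cleat is a steel strip 4 mm thick, 80 mm wide along y; it leans outward (to -x) at 45 degrees, its centre line running from here down and inward to (-43.6, 0, 29).
- slot (a point): Slot centre on the receptacle's top face, housing (48, 0, 50) mm, axes as the housing's. The plate is 6 mm thick. Keyway along the housing's y, 34 x 10 mm, with a 16 mm square centre hole. Below it stops let the bar turn clockwise only (from above), 90 to 108 degrees from the slot. A spring plunger meets the stud's tip 9 mm below the top face with 3 N, 6 N when pressed home.
- cover: Loose aluminium cover, 0.26-0.4 kg, 150 mm in x, 100 in y; origin under its centre at its lowest level, z up; lies level. Plate z 18 to 22 mm. Skirt at the +x end, x 71 to 75, z 0 to 18, drops outside the housing's +x wall (3 mm play), so it goes on tilted, +x end up about 20 degrees. Window x 34 to 62, y -20 to 20 comes over the slot.
- strip_tip (a point): Middle of the tip of the cover's bent strip, cover (-56, 0, 2) mm, axes as the cover's. The strip, 3 mm thick, 90 mm wide, runs from (-73.5, 0, 19.5) down and inward (+x) at 45 degrees to here. It hooks outside and under the cleat: slide it in down the 45 degree slope with 1.7 mm clearance, then swing the +x end down about this tip.
- cover_grip (a point): Middle of the cover's upright dark grip bar, cover (-20, 0, 37) mm, axes as the cover's: 12 mm thick in x, 60 mm along y, z 22 to 52.
- stud: Loose steel stud, 0.11-0.18 kg, 60 mm high, upright in its holder; origin at its lower tip, z up. Tip 9 mm dia. to z 5; cross bar 30 mm along x, 6 wide, z 5 to 11; shank 12 mm dia.; flange 44 mm dia., z 23.5 to 27.5. Pressed home, flange on the cover, its origin is 30.5 mm above the housing's; turned and let go 33; unturned it springs up to 41.
- wing (a point): Middle of the stud's wing head, stud (0, 0, 44) mm, axes as the stud's: 40 mm along x (parallel to the cross bar), 12 mm thick in y, z 27.5 to 60. Half a turn about z makes no difference.
- holder: Fixed black block, 60 x 60 x 34 mm high, with a 38 mm square well in which the stud stands by its flange; origin at the centre of its underside.
- square: Bystander: dark granite square, an L 80 mm long (x), 24 mm thick (y), 92 mm high, upright leg at its +x end; origin under its middle.
- gauge: Bystander: chrome height gauge, base 90 x 64 x 34 mm, column 240 mm high; a scriber arm reaches 60 mm to its -x at 135 mm height; origin under its base's centre.
- fitting: Bystander: round brass sight glass fitting, 44 mm diameter, 48 mm high, side spout to +y; origin under its centre.
- parallels: Bystander: stack of three steel parallels, 124 x 36 mm, 34 mm high; origin under its centre.
- carriage_top (a point): Centre of the top of the steel slide carriage (84 x 80 mm, top about 52 mm above the surface plate) on the rail; it slides if pushed.
Things that resemble listed ones, but are neither listed nor needed, are in the scene too. Leave any green or orange look-alike of the stud alone.

How it is judged (in metres and radians):
On the way, in this order (a step that is already met when the one before it is completed fails the run):
1. the cover is hooked on the cleat and lies flat and fully home on the drive box (x of cover in the frame of housing between -0.0055 and 0.0055 m and y of cover in the frame of housing between -0.007 and 0.007 m and z of cover in the frame of housing between 0.029 and 0.0345 m and angle between cover's own z axis and vertical below 0.04 rad and angle between the x axis of cover and the x axis of housing, either way round below 0.08 rad), for 0.2 s.
2. the stud is pushed down through the slot, its cross bar below the receptacle plate (all of step 1 and z of stud in the frame of housing below 0.0345 m and horizontal distance between stud and slot below 0.006 m), for 0.1 s.
At the end, for the whole second after the job is handed in: Cover home within 5.5 mm lengthwise, 7 mm sideways, 2.5 mm in height, level to 0.04 and square to 0.08 rad; stud within 5 mm of the slot centre in x and y, upright to 0.12 rad, tip at most 36 mm above the housing origin, bar within 0.35 rad of square to the slot; both at rest (all of step 1 and x of stud in the frame of housing between 0.043 and 0.053 m and y of stud in the frame of housing between -0.005 and 0.005 m and z of stud in the frame of housing below 0.036 m and angle between stud's own z axis and vertical below 0.12 rad and angle between the x axis of stud and the x axis of housing, either way round below 0.35 rad and linear speed of each of cover, stud below 0.01 m/s); the robot touches nothing.
It fails at once if the granite square is shifted by more than 15 mm (distance of square from where it was at the start of the episode above 0.015 m).
It fails at once if the height gauge is shifted by more than 15 mm (distance of gauge from where it was at the start of the episode above 0.015 m).
It fails at once if the sight glass fitting is shifted by more than 15 mm (distance of fitting from where it was at the start of the episode above 0.015 m).
It fails at once if the stack of parallels is shifted by more than 15 mm (distance of parallels from where it was at the start of the episode above 0.015 m).
It fails at once if the slide carriage is shifted by more than 15 mm (distance of carriage_top from where it was at the start of the episode above 0.015 m).
It also fails if it takes over 54 s, if anything falls off the work surface, if the arm or the gripper's body presses on something with over 40 N, if the wrist force passes 120 N, or if a joint passes its speed limit or range.

## Working session

There is one attempt and no reset: what is moved stays moved. The work goes in short steps, each a Python script; the robot and the scene stay as the last script left them, time stands still between calls to the robot, and variables do not carry over. Pictures are saved under pics/ and viewed, and the job is handed in when it is done.

```bash
ls; mkdir -p pics
python3 - <<'E'
from rig import bot,jaws,camera
import cv2,numpy as np
for n in("scene","top","wrist"):
    c=camera(n); np.savez(f"{n}0.npz",**{k:np.array(v) for k,v in c.items()})
    cv2.imwrite(f"pics/{n}0.png",c["frame"]); print(n,c["fov_y"],c["cx"],c["cy"],np.round(c["extrinsics"],3).tolist(),(c["range_z"]>0).mean())
print(bot.read_state())
E
```

```text
pics
scene 46.00040774357408 316.6489848734619 222.26986198667106 [[0.796, 0.394, -0.46, 1110.422], [0.605, -0.488, 0.629, -710.648], [0.023, -0.779, -0.627, 788.524], [0.0, 0.0, 0.0, 1.0]] 0.9958333333333333
top 44.504864639152835 323.58301796458215 233.39664047559504 [[-0.027, -0.996, 0.082, 501.703], [-1.0, 0.025, -0.018, 2.597], [0.016, -0.082, -0.996, 1283.546], [0.0, 0.0, 0.0, 1.0]] 0.9959375
wrist 59.81233947344342 316.0103467983102 232.60901477275198 [[0.288, 0.916, 0.28, 116.568], [0.958, -0.274, -0.086, 643.66], [-0.002, 0.293, -0.956, 373.236], [0.0, 0.0, 0.0, 1.0]] 0.9960026041666666
{'t': 0.15, 'q': array([ 1.10289659e+00,  2.45669587e-01,  1.55871146e+00, -5.72651196e-06,
        1.33870038e+00, -1.74116668e-01]), 'dq': array([ 0.00159386, -0.0029086 , -0.0050295 ,  0.00106134, -0.00224287,
       -0.00092967]), 'joint_torque': array([-5.48822300e-04, -4.29988754e+01, -3.26552546e+01, -1.60459736e-04,
        3.51886963e-03, -4.86285103e-06]), 'ee_pos': array([188.02225287, 621.73760496, 205.43541511]), 'ee_rot': array([-0.99086205,  1.33533849,  0.98974585]), 'contact_force': array([0.75684878, 0.29512125, 0.12431517]), 'moment': array([-0.05197815, -0.00207566,  0.03232617]), 'width': 85.50498085610266}
```

View pics/scene0.png

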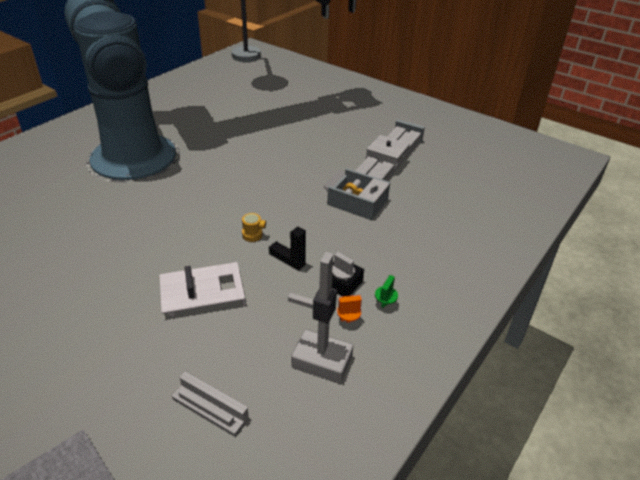

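View pics/top0.png

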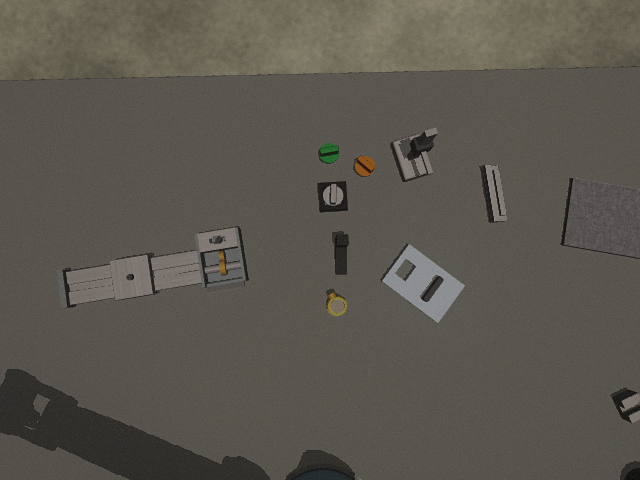

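View pics/wrist0.png

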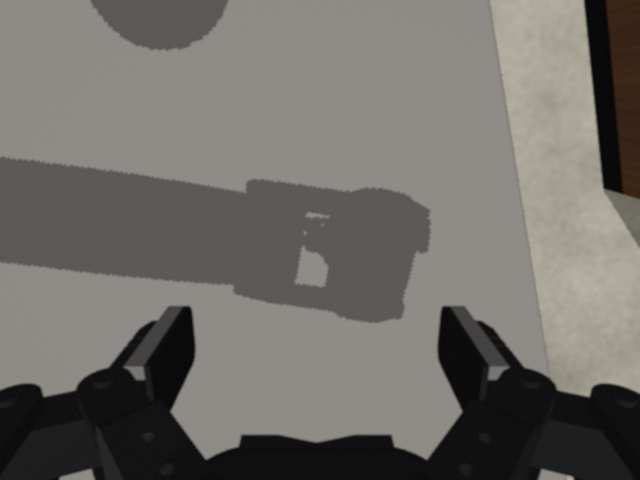

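The scene view shows the open box with rail (about 358,190), the cover (200,288) and the grey stud in its black holder (345,270). The top view shows the box at (220,258), cover at (423,283) and stud at (333,196). Next I'll enlarge the top view.

Run:
```python
import cv2,numpy as np
f=np.load("top0.npz")["frame"]
def z(x,y,w,h): return cv2.resize(f[y:y+h,x:x+w],(400,300),interpolation=cv2.INTER_CUBIC)
o=np.vstack([np.hstack([z(170,210,100,75),z(375,235,100,75)]),np.hstack([z(295,160,80,60),z(560,340,80,60)])])
cv2.imwrite("pics/top0z.png",cv2.convertScaleAbs(o,alpha=1.4,beta=20))
```

```text
(no output)
```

View pics/top0z.png

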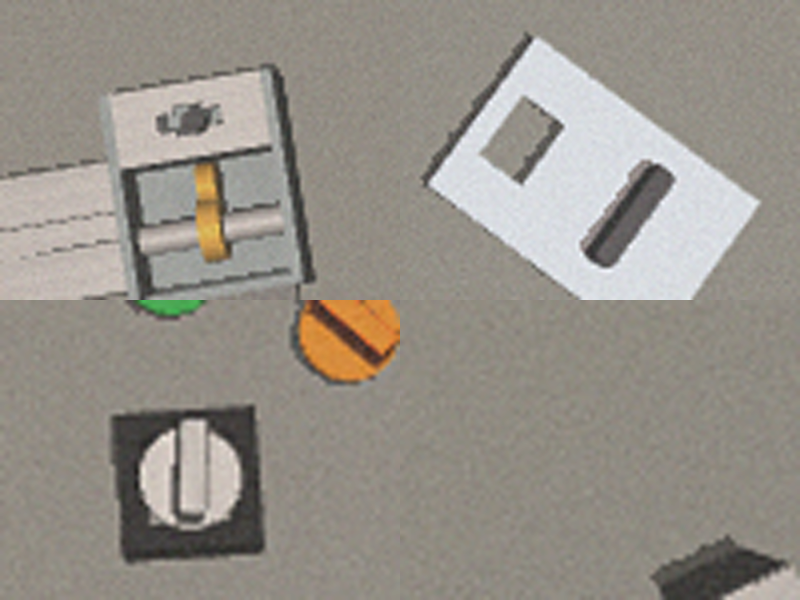

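The crop shows the box with its slot (keyway at top px about 217,239), the cover with its window up-left of its bar, and the stud with its wing near world x. The +x ends are therefore clear. Now rough poses.

```bash
cat > h.py <<'E'
import numpy as np,cv2
from scipy.spatial.transform import Rotation as R
def ray(c,uv):
    uv=np.atleast_2d(np.asarray(uv,float)); f=240/np.tan(np.radians(float(c["fov_y"]))/2)
    d=np.c_[(uv[:,0]-float(c["cx"]))/f,(uv[:,1]-float(c["cy"]))/f,np.ones(len(uv))]
    E=np.asarray(c["extrinsics"]); return E[:3,3],d@E[:3,:3].T
def onz(c,uv,z):
    o,d=ray(c,uv); return o+d*((z-o[2])/d[:,2])[:,None]
def proj(c,P):
    E=np.linalg.inv(np.asarray(c["extrinsics"])); p=np.atleast_2d(P)@E[:3,:3].T+E[:3,3]; f=240/np.tan(np.radians(float(c["fov_y"]))/2)
    return np.c_[p[:,0]/p[:,2]*f+float(c["cx"]),p[:,1]/p[:,2]*f+float(c["cy"])]
def cloud(c):
    v,u=np.mgrid[0:480,0:640]; o,d=ray(c,np.c_[u.ravel(),v.ravel()])
    return (o+d*np.asarray(c["range_z"]).ravel()[:,None]).reshape(480,640,3)
def rect(pts):
    r=cv2.minAreaRect(np.asarray(pts,np.float32)[:,:2]); return r, cv2.boxPoints(r)
E
python3 - <<'E'
from h import *
c=np.load("top0.npz"); f=c["frame"].astype(int); P=cloud(c)
print("table z",np.median(P[300:400,400:550,2]))
hsv=cv2.cvtColor(c["frame"],cv2.COLOR_BGR2HSV)
def blob(m,x0,y0,x1,y1):
    k=np.zeros_like(m); k[y0:y1,x0:x1]=m[y0:y1,x0:x1]
    cs,_=cv2.findContours(k,cv2.RETR_EXTERNAL,cv2.CHAIN_APPROX_NONE); return max(cs,key=cv2.contourArea)[:,0]
# cover plate
m=(f.min(2)>130).astype(np.uint8)
b=blob(m,370,230,480,330); print("cover",[np.round(x,1) for x in rect(onz(c,b,22))])
print("cover z",np.median(P[258:262,410:425,2].ravel()),P[289,431],P[288:292,429:433,2].round(0).tolist())
# heights for housing
for (u,v) in [(232,236),(205,246),(232,240),(219,262),(218,239),(200,284),(130,277),(333,196),(326,196)]: print((u,v),P[v,u].round(1))
b=blob((f.max(2)<60).astype(np.uint8),305,170,360,225); print("holder",[np.round(x,1) for x in rect(onz(c,b,34))])
E
```

```text
table z -0.17150249166115827Traceback (most recent call last):
  File "<stdin>", line 10, in <module>
  File "h.py", line 16, in rect
    r=cv2.minAreaRect(np.asarray(pts,np.float32)[:,:2]); return r, cv2.boxPoints(r)
cv2.error: OpenCV(4.12.0) /io/opencv/modules/imgproc/src/convhull.cpp:143: error: (-215:Assertion failed) total >= 0 && (depth == CV_32F || depth == CV_32S) in function 'convexHull'
```

```bash
sed -i 's/r=cv2.minAreaRect(.*; return/r=cv2.minAreaRect(np.ascontiguousarray(np.asarray(pts)[:,:2],dtype=np.float32)); return/' h.py
python3 - <<'E'
from h import *
c=np.load("top0.npz"); f=c["frame"].astype(int); P=cloud(c)
def blob(m,x0,y0,x1,y1):
    k=np.zeros_like(m); k[y0:y1,x0:x1]=m[y0:y1,x0:x1]
    cs,_=cv2.findContours(k,cv2.RETR_EXTERNAL,cv2.CHAIN_APPROX_NONE); return max(cs,key=cv2.contourArea)[:,0]
print(f[283,410],f[300,440],f[300,500],f[190,325])
m=(f.min(2)>120).astype(np.uint8)
b=blob(m,370,230,480,330); print("cover",len(b),[np.round(x,1) for x in rect(onz(c,b,22))])
print(P[289,431],P[288:292,429:433,2].round(0).tolist())
for (u,v) in [(232,236),(205,246),(232,240),(219,262),(218,239),(200,284),(130,277),(333,196),(326,196),(415,258)]: print((u,v),P[v,u].round(1))
b=blob((f.max(2)<60).astype(np.uint8),305,170,360,225); print("holder",[np.round(x,1) for x in rect(onz(c,b,34))])
w=P[220:295,190:250]; k=(w[...,2]>46)&(w[...,2]<54); print("rim",[np.round(x,1) for x in rect(w[k])])
E
```

```text
[143 142 139] [148 144 142] [82 86 90] [121 129 134]Traceback (most recent call last):
  File "<stdin>", line 8, in <module>
    return _wrapfunc(a, 'round', decimals=decimals, out=out)
    return _wrapit(obj, method, *args, **kwds)
    conv = _array_converter(obj)
ValueError: setting an array element with a sequence. The requested array has an inhomogeneous shape after 1 dimensions. The detected shape was (3,) + inhomogeneous part.
```

Run:
```python
from h import *
c=np.load("top0.npz"); f=c["frame"].astype(int); P=cloud(c)
def blob(m,x0,y0,x1,y1):
    k=np.zeros_like(m); k[y0:y1,x0:x1]=m[y0:y1,x0:x1]
    cs,_=cv2.findContours(k,cv2.RETR_EXTERNAL,cv2.CHAIN_APPROX_NONE); return max(cs,key=cv2.contourArea)[:,0]
def pr(n,r): print(n,np.round(r[0][0],1),np.round(r[0][1],1),r[0][2],r[1].round(1).tolist())
m=(f.min(2)>120).astype(np.uint8)
b=blob(m,370,230,480,330); pr("cover",rect(onz(c,b,22)))
print(P[289,431],P[288:292,429:433,2].round(0).tolist())
for (u,v) in [(232,236),(205,246),(232,240),(219,262),(218,239),(200,284),(130,277),(333,196),(326,196),(415,258)]: print((u,v),P[v,u].round(1))
b=blob((f.max(2)<60).astype(np.uint8),305,170,360,225); pr("holder",rect(onz(c,b,34)))
w=P[220:295,190:250]; k=(w[...,2]>46)&(w[...,2]<54); pr("rim",rect(w[k]))
k=(P[...,2]>62)&(P[...,2]<80); k[:170]=0;k[225:]=0;k[:,:305]=0;k[:,360:]=0; print(k.sum()); pr("wing",rect(P[k]))
k=(P[...,2]>44)&(P[...,2]<60); k[:270]=0;k[310:]=0;k[:,:410]=0;k[:,450:]=0; print(k.sum()); pr("grip",rect(P[k]))
```

```text
cover [ 493.2 -231.7] [148.6  99.2] 51.59724426269531 [[408.20001220703125, -259.20001220703125], [486.0, -320.79998779296875], [578.2999877929688, -204.3000030517578], [500.5, -142.6999969482422]]
[ 480.20985546 -241.94236119   52.81261145] [[34.0, 47.0, 47.0, 53.0], [47.0, 53.0, 53.0, 52.0], [54.0, 54.0, 52.0, 54.0], [48.0, 49.0, 48.0, 48.0]]
(232, 236) [602.4 172.9  49. ]
(205, 246) [582.8 229.8  48.8]
(232, 240) [594.2 173.4  46.6]
(219, 262) [548.8 202.6  38. ]
(218, 239) [597.7 204.2  38. ]
(200, 284) [503.6 251.   -2.9]
(130, 277) [521.7 382.   63.6]
(333, 196) [678.9 -41.4  71.7]
(326, 196) [684.3 -27.6  37.5]
(415, 258) [ 547.4 -217.5   14.7]
holder [683.7 -40.5] [64.6 63.1] 2.1896140575408936 [[650.2000122070312, -10.199999809265137], [652.5999755859375, -73.30000305175781], [717.2000122070312, -70.80000305175781], [714.7999877929688, -7.800000190734863]]
rim [552.2 198.4] [128.4  93.2] 7.704108715057373 [[482.29998779296875, 236.0], [494.79998779296875, 143.6999969482422], [622.0999755859375, 160.89999389648438], [609.5999755859375, 253.1999969482422]]
106
wing [685.6 -41.6] [11.3 38.6] 84.18804168701172 [[665.7999877929688, -45.29999923706055], [704.2000122070312, -49.20000076293945], [705.4000244140625, -37.900001525878906], [667.0, -34.0]]
174
grip [ 480.2 -246.7] [12.7 59. ] 52.43760681152344 [[452.8999938964844, -233.6999969482422], [499.70001220703125, -269.70001220703125], [507.5, -259.6000061035156], [460.70001220703125, -223.60000610351562]]
```

```bash
cat >> h.py <<'E'
def rotm(yaw,tilt=0,):
    """tool down, jaw z axis at yaw (deg); then rotated by tilt deg about jaw-perpendicular horizontal axis so that jaw z end rises"""
    y=np.radians(yaw); z=np.array([np.cos(y),np.sin(y),0]); x=np.array([0,0,-1.]); M=np.c_[x,np.cross(z,x),z]
    ax=np.array([-np.sin(y),np.cos(y),0])
    return R.from_rotvec(-np.radians(tilt)*ax).as_matrix()@M
def rv(*a,**k): return R.from_matrix(rotm(*a,**k)).as_rotvec()
def rz(d): 
    a=np.radians(d); return np.array([[np.cos(a),-np.sin(a),0],[np.sin(a),np.cos(a),0],[0,0,1]])
E
python3 - <<'E'
from h import *
from rig import bot
s=bot.read_state(); M=R.from_rotvec(s["ee_rot"]).as_matrix(); print(M.round(3),np.degrees(np.arctan2(M[1,2],M[0,2])))
c=np.load("wrist0.npz"); E=c["extrinsics"]; print("cam in tool",(M.T@(E[:3,3]-[188.2,622.2,206.3])).round(1),(M.T@E[:3,:3]).round(3).tolist())
for n,p,y in [("grasp",(480,-247,26),51.6),("place",(540,197,100),7.7),("stud",(685,-41,60),84),("slot",(596,204,90),97.7-90),("turn",(596,204,90),7.7-98)]:
    for a in (0,180):
        for yy in (y+a,):
            q=bot.inverse_kinematics(np.array(p,float),rv(yy)); print(n,yy,None if q is None else np.round(q,2))
E
```

```text
[[-0.001 -0.957  0.29 ]
 [-0.001  0.29   0.957]
 [-1.     0.    -0.001]] 73.16755617251279
cam in tool [-166.9   74.8   -0.4] [[0.0, -0.293, 0.956], [0.002, -0.956, -0.293], [1.0, 0.002, 0.0]]
grasp 51.6 [-0.69  0.23  1.94 -0.    0.97 -1.59]
grasp 231.6 [-0.69  0.23  1.94 -0.    0.97  1.56]
place 7.7 [ 0.15  0.19  1.83 -0.    1.12  0.02]
place 187.7 None
stud 84 [-0.22  0.48  1.54  0.    1.12 -1.69]
stud 264 [-0.22  0.48  1.54 -0.    1.12  1.45]
slot 7.700000000000003 [ 0.15  0.32  1.69 -0.    1.13  0.02]
slot 187.7 None
turn -90.3 [0.15 0.32 1.69 0.   1.13 1.73]
turn 89.7 [ 0.15  0.32  1.69  0.    1.13 -1.42]
```

Run:
```python
from h import *
from rig import bot,jaws,camera
t=np.array([560,200,50.])
for k,yaw in enumerate((98,-82)):
    M=rotm(yaw); p=np.array([t[0],t[1],185])+M[:,1]*15
    bot.move_to(p,R.from_matrix(M).as_rotvec())
    bot.pause(0.15)
    c=camera("wrist"); np.savez(f"hw{k}.npz",**{a:np.array(v) for a,v in c.items()}); cv2.imwrite(f"pics/hw{k}.png",c["frame"])
    s=bot.read_state(); print(s["t"],s["ee_pos"],s["ee_rot"],(p),rv(yaw))
```

```text
2.35 [544.98704068 198.50010597 185.04270791] [-1.31200599  1.13931949  1.31196748] [545.14597897 197.91240349 185.        ] [-1.3113106   1.13990491  1.3113106 ]
5.2 [574.83531517 202.07910342 184.98627261] [ 1.10563973  1.27203012 -1.10569194] [574.85402103 202.08759651 185.        ] [ 1.10572765  1.27199415 -1.10572765]
```

View pics/hw0.png

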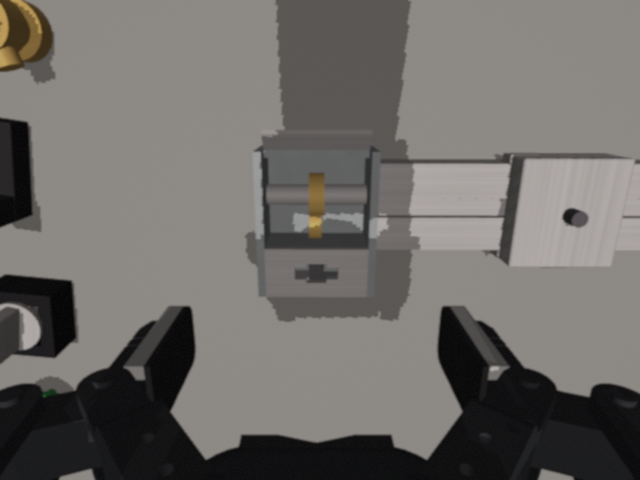

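View pics/hw1.png

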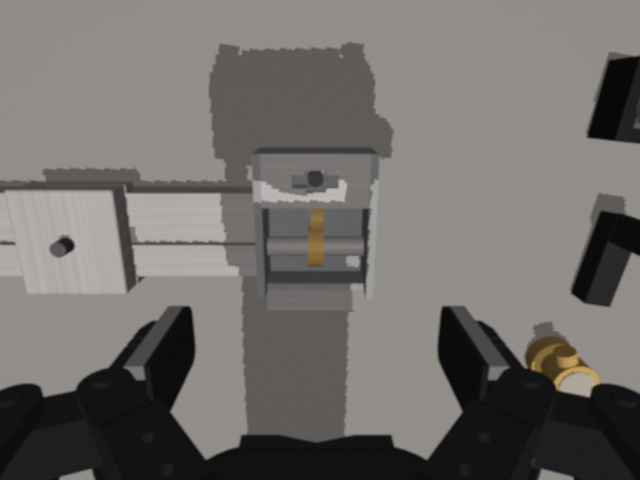

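Both wrist views show the box near centre, with the keyway at (316,273) and (315,180), and the carriage at the side. Measuring the slot in both.

Run:
```python
from h import *
o=[]
for k,(x0,y0) in enumerate([(245,125),(240,140)]):
    c=np.load(f"hw{k}.npz"); o.append(cv2.resize(c["frame"][y0:y0+180,x0:x0+145],(400,496),interpolation=cv2.INTER_NEAREST))
cv2.imwrite("pics/hwz.png",cv2.convertScaleAbs(np.hstack(o),alpha=1.5))
for k in (0,1):
    c=np.load(f"hw{k}.npz"); f=c["frame"].astype(int).max(2); P=cloud(c)
    print("table",np.median(P[20:100,100:200,2]), "top face",np.median(P[280:290,280:350,2] if k==0 else P[160:168,280:350,2]))
    w=P[100:320,240:390]; m=(w[...,2]>46)&(w[...,2]<54)
    r=rect(w[m]); print("rim",np.round(r[0][0],1),np.round(r[0][1],1),r[0][2],r[1].round(1).tolist())
```

```text
table 0.3296155979985542 top face 50.20183112562117
rim [552.  200.2] [129.   92.3] 8.056922912597656 [[481.6000061035156, 236.8000030517578], [494.6000061035156, 145.5], [622.2999877929688, 163.60000610351562], [609.4000244140625, 254.89999389648438]]
table 0.27198023482688427 top face 50.35944637865899
rim [553.1 199.2] [126.8  92.1] 7.998714923858643 [[483.8999938964844, 236.0], [496.70001220703125, 144.8000030517578], [622.4000244140625, 162.39999389648438], [609.5, 253.6999969482422]]
```

View pics/hwz.png

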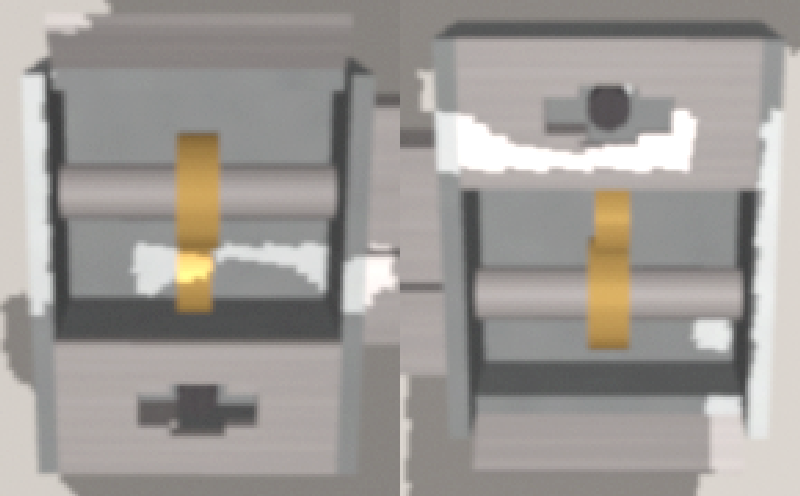

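Run:
```python
from h import *
for k,uv in ((0,(316.4-.5,274.3-.5)),(1,(315.75-.5,181.7-.5))):
    c=np.load(f"hw{k}.npz"); p=onz(c,uv,50)[0]; print(p, p-rz(8.02)@[48,0,50])
    # wall sides on top face from mask edges along the yaw: rows
    f=240/np.tan(np.radians(float(c["fov_y"]))/2); print(f)
# +x wall edge  & cleat
c=np.load("hw0.npz"); print("x68 edge",onz(c,(316,125+474/2.759-.5),50))
c=np.load("hw1.npz"); print("x68 edge",onz(c,(316,140+38/2.759-.5),50))
for k in(0,1):
    c=np.load(f"hw{k}.npz"); P=cloud(c); 
    H=(P-[548.6,199.2,0])@rz(8.02)
    m=(H[...,0]>-70)&(H[...,0]<-40)&(abs(H[...,1])<30)&(H[...,2]>25)
    q=H[m]; 
    for x in range(-64,-40,2):
        s=q[(q[:,0]>=x)&(q[:,0]<x+2)]; 
        if len(s): print(x,len(s),np.median(s[:,2]).round(1),end='; ')
    print()
```

```text
[596.43083247 206.07989939  50.        ] [548.90029993 199.38299885   0.        ]
417.26880842510025
[595.91975143 205.49581665  50.        ] [548.3892189  198.79891611   0.        ]
417.26880842510025
x68 edge [[615.56568163 208.91122092  50.        ]]
x68 edge [[615.9948652  207.80831346  50.        ]]
-62 166 44.7; -60 250 46.1; -58 196 45.2; -56 218 43.2; -54 232 41.0; -52 173 39.1; -50 229 37.0; -48 173 35.0; -46 236 34.3; -44 191 34.5; -42 196 34.2; 
-62 68 44.5; -60 107 46.0; -58 246 45.3; -56 247 43.2; -54 225 41.3; -52 236 39.4; -50 245 37.4; -48 223 35.3; -46 156 34.4; -44 163 34.3; -42 386 32.1;
```

Run:
```python
from h import *
from rig import bot,jaws,camera
yaw=51.6; M=rotm(yaw); p=np.array([493,-232,170])+M[:,1]*25
bot.move_to(p,rv(yaw)); bot.pause(0.15)
c=camera("wrist"); np.savez("cw.npz",**{a:np.array(v) for a,v in c.items()}); cv2.imwrite("pics/cw.png",c["frame"])
s=bot.read_state(); print(s["t"],s["ee_pos"],p,s["contact_force"])
P=cloud(c)
def pr(n,r): print(n,np.round(r[0][0],1),np.round(r[0][1],1),r[0][2],r[1].round(1).tolist())
z=P[...,2]; near=np.hypot(P[...,0]-493,P[...,1]+232)<110
pr("plate",rect(P[near&(z>18)&(z<25)])); pr("bar",rect(P[near&(z>48)&(z<56)]))
print(np.median(z[near&(z>18)&(z<25)]),np.median(z[near&(z>48)&(z<56)]))
```

```text
8.0417 [ 473.51681028 -216.29697621  170.00828751] [ 473.40766357 -216.47130549  170.        ] [-0.35707994 -0.95366781  0.01306609]
plate [ 492.6 -229.8] [150.6 100.9] 51.78961181640625 [[406.3999938964844, -257.70001220703125], [485.70001220703125, -320.20001220703125], [578.7999877929688, -201.89999389648438], [499.5, -139.39999389648438]]
bar [ 479.5 -245.1] [12.1 59.2] 51.72921371459961 [[452.5, -231.5], [499.0, -268.20001220703125], [506.5, -258.70001220703125], [460.0, -222.0]]
21.695059829974042 51.39194640665602
```

View pics/cw.png

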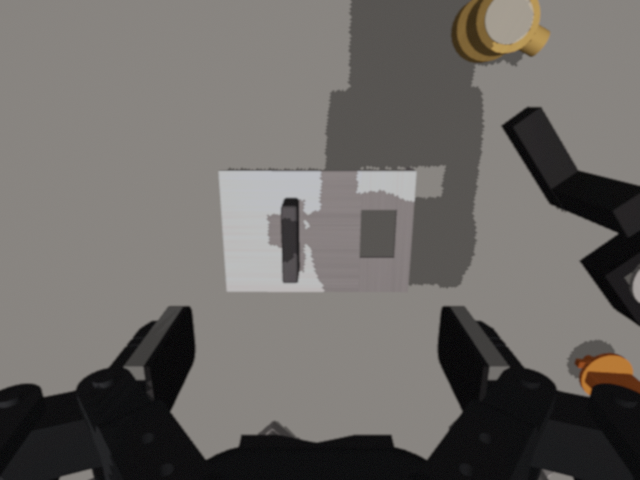

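Run:
```python
from h import *
from rig import bot,jaws,camera
g=np.array([480,-245.4,26.5])
bot.servo_line(g,velocity=150,attitude=rv(51.75))
s=bot.read_state(); print(s["t"],s["ee_pos"],s["contact_force"])
jaws.set_gripper(8)
s=bot.read_state(); print(s["t"],s["ee_pos"],s["contact_force"],s["width"])
bot.servo_line(g+[0,0,125],velocity=160); bot.pause(.1)
s=bot.read_state(); print(s["t"],s["ee_pos"],s["contact_force"],s["moment"],s["width"])
c=camera("wrist"); np.savez("cg.npz",**{a:np.array(v) for a,v in c.items()}); cv2.imwrite("pics/cg.png",c["frame"])
```

```text
9.1667 [ 480.64309104 -245.80621847   27.39794308] [-0.30993903 -1.24070264  0.4490071 ]
9.8833 [ 480.08930674 -245.34987852   26.57846568] [0.18437887 0.82361825 1.58250565] 7.887234396286231
10.9167 [ 479.1822889  -244.77676488  149.91420487] [-0.11077629 -0.40227229 -0.05046962] [ 0.03555578 -0.00627511 -0.00981975] 8.27994274286073
```

View pics/cg.png

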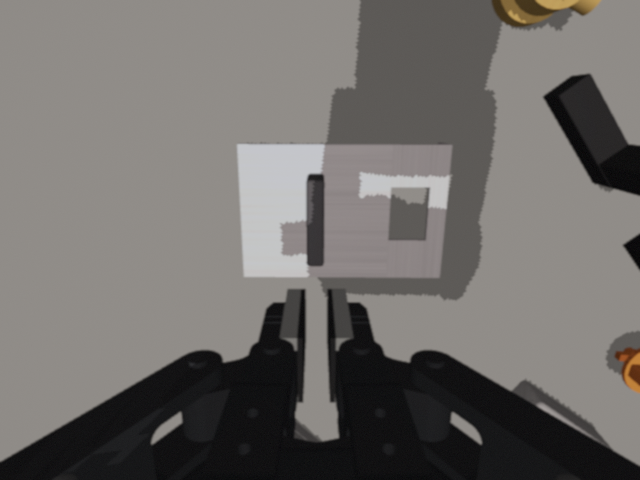

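The cover is still on the table at (345,210) px and the jaws closed to 8 mm beside or over the 12 mm bar, so the grasp missed. Checking where the fingertips and the cover are.

Run:
```python
from h import *
from rig import bot
s=bot.read_state(); M=R.from_rotvec(s["ee_rot"]).as_matrix(); print(s["ee_pos"],s["width"])
c=np.load("cg.npz"); P=cloud(c); T=(P-s["ee_pos"])@M
for v in (285,290,295,300,310,330,350): print(v,T[v,290:345:6].round(0).tolist())
def pr(n,r): print(n,np.round(r[0][0],1),np.round(r[0][1],1),r[0][2],r[1].round(1).tolist())
z=P[...,2]; near=np.hypot(P[...,0]-493,P[...,1]+232)<110
pr("plate",rect(P[near&(z>18)&(z<25)])); pr("bar",rect(P[near&(z>48)&(z<56)]))
```

```text
[ 479.28214927 -244.83333121  150.02353543] 7.837244205589438
285 [[149.0, -68.0, -21.0], [150.0, -68.0, -16.0], [149.0, -68.0, -11.0], [150.0, -68.0, -6.0], [148.0, -67.0, -1.0], [150.0, -68.0, 4.0], [148.0, -67.0, 9.0], [149.0, -68.0, 14.0], [150.0, -68.0, 19.0], [148.0, -67.0, 23.0]]
290 [[-30.0, 11.0, -9.0], [-30.0, 11.0, -7.0], [-29.0, 11.0, -5.0], [149.0, -72.0, -6.0], [150.0, -73.0, -1.0], [149.0, -72.0, 4.0], [149.0, -72.0, 9.0], [-30.0, 11.0, 6.0], [-30.0, 11.0, 8.0], [-32.0, 12.0, 10.0]]
295 [[-34.0, 11.0, -9.0], [-34.0, 11.0, -7.0], [-33.0, 11.0, -5.0], [149.0, -77.0, -6.0], [150.0, -77.0, -1.0], [149.0, -77.0, 4.0], [149.0, -77.0, 9.0], [-34.0, 11.0, 6.0], [-34.0, 11.0, 8.0], [-34.0, 11.0, 10.0]]
300 [[-38.0, 11.0, -9.0], [-37.0, 11.0, -7.0], [-38.0, 11.0, -5.0], [150.0, -82.0, -6.0], [149.0, -81.0, -1.0], [147.0, -80.0, 4.0], [149.0, -81.0, 9.0], [-38.0, 11.0, 6.0], [-39.0, 11.0, 8.0], [-39.0, 12.0, 10.0]]
310 [[-46.0, 11.0, -8.0], [-45.0, 11.0, -6.0], [-46.0, 11.0, -4.0], [149.0, -90.0, -6.0], [150.0, -91.0, -1.0], [149.0, -90.0, 4.0], [148.0, -90.0, 9.0], [-45.0, 11.0,
[... 194 characters left out ...]
0.0, 9.0], [-58.0, 11.0, 5.0], [-58.0, 11.0, 7.0], [-58.0, 11.0, 9.0]]
350 [[-70.0, 12.0, -7.0], [-63.0, 7.0, -6.0], [-63.0, 7.0, -4.0], [149.0, -129.0, -6.0], [150.0, -130.0, -1.0], [151.0, -130.0, 4.0], [150.0, -129.0, 9.0], [-63.0, 7.0, 5.0], [-63.0, 7.0, 7.0], [-70.0, 12.0, 8.0]]
plate [ 492.7 -229.8] [150.6 100.6] 51.83547592163086 [[406.6000061035156, -257.8999938964844], [485.70001220703125, -320.1000061035156], [578.7999877929688, -201.60000610351562], [499.70001220703125, -139.39999389648438]]
bar [ 479.7 -245.2] [11.7 59.6] 51.657470703125 [[452.70001220703125, -231.3000030517578], [499.5, -268.29998779296875], [506.79998779296875, -259.1000061035156], [460.0, -222.10000610351562]]
```

Run:
```python
from h import *
from rig import bot,jaws
print(bot.grip_depth,[a for a in dir(bot) if a[0]!='_'],[a for a in dir(jaws) if a[0]!='_'])
for n in ("wrist0","hw0","cw"):
    c=np.load(n+".npz"); P=cloud(c); E=c["extrinsics"]
    # camera->tool nominal
    C=np.load("cg.npz")["extrinsics"]
    z=c["range_z"]; print(n,[ (v,u,z[v,u].round(0)) for v in (306,309,312,330) for u in (180,187)])
c=np.load("cg.npz"); z=c["range_z"]; print([(v,z[v,300].round(0)) for v in (288,289,290,300)])
```

```text
18.700000000000003 ['IKError', 'grip_depth', 'inverse_kinematics', 'job_done', 'move_joints', 'move_to', 'pause', 'read_state', 'servo_line'] ['set_gripper']
wrist0 [(306, 180, np.float32(139.0)), (306, 187, np.float32(137.0)), (309, 180, np.float32(136.0)), (309, 187, np.float32(136.0)), (312, 180, np.float32(134.0)), (312, 187, np.float32(138.0)), (330, 180, np.float32(131.0)), (330, 187, np.float32(138.0))]
hw0 [(306, 180, np.float32(139.0)), (306, 187, np.float32(138.0)), (309, 180, np.float32(137.0)), (309, 187, np.float32(138.0)), (312, 180, np.float32(134.0)), (312, 187, np.float32(137.0)), (330, 180, np.float32(129.0)), (330, 187, np.float32(137.0))]
cw [(306, 180, np.float32(140.0)), (306, 187, np.float32(139.0)), (309, 180, np.float32(136.0)), (309, 187, np.float32(138.0)), (312, 180, np.float32(134.0)), (312, 187, np.float32(137.0)), (330, 180, np.float32(132.0)), (330, 187, np.float32(137.0))]
[(288, np.float32(345.0)), (289, np.float32(151.0)), (290, np.float32(149.0)), (300, np.float32(143.0))]
```

Run:
```python
from h import *
from rig import bot,camera
for n in ("scene","top"):
    c=camera(n); P=cloud(c); s=bot.read_state(); M=R.from_rotvec(s["ee_rot"]).as_matrix(); T=(P-s["ee_pos"])@M
    m=(abs(T[...,1])<14)&(abs(T[...,2])<25)&(P[...,2]>70); q=T[m]; print(n,m.sum(),np.sort(q[:,0])[::-1][:12].round(0) if len(q) else '')
    cv2.imwrite(f"pics/{n}1.png",c["frame"])
    print(proj(c,s["ee_pos"]),proj(c,s["ee_pos"]+[0,0,29]))
```

```text
scene 1169 [-25. -26. -28. -28. -28. -28. -29. -29. -29. -29. -29. -29.]
[[181.56865287 234.39316278]] [[179.41347896 221.39151816]]
top 725 [-310. -311. -312. -312. -312. -313. -313. -313. -313. -313. -313. -313.]
[[442.67224286 289.92002705]] [[446.04204111 290.13233463]]
```

View pics/scene1.png

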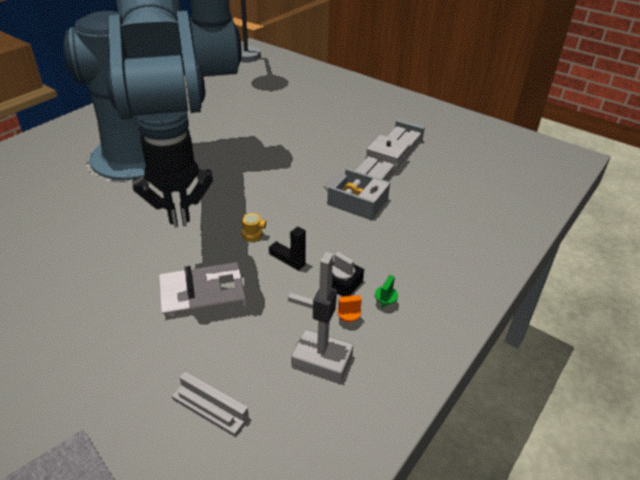

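The scene view (fingertips at about (178,221), TCP predicted at (181,234)) and the wrist camera agree. The real fingertips end 29 mm behind the reported TCP, so I'll carry that offset from here on and regrasp.

```bash
echo "D=29.0  # real finger end is 29 mm behind reported TCP (shut)" >> h.py
python3 - <<'E'
from h import *
from rig import bot,jaws,camera
jaws.set_gripper(60)
g=np.array([480,-245.5,25-D])
bot.servo_line(g,velocity=180,attitude=rv(51.75))
s=bot.read_state(); print(s["t"],s["ee_pos"],s["contact_force"],s["width"])
jaws.set_gripper(5)
s=bot.read_state(); print(s["t"],s["ee_pos"],s["contact_force"],s["width"])
if s["width"]>9:
    bot.servo_line(g+[0,0,30],velocity=100)
    s=bot.read_state(); print(s["t"],s["ee_pos"],s["contact_force"],s["moment"],s["width"])
c=camera("wrist"); np.savez("cg2.npz",**{a:np.array(v) for a,v in c.items()}); cv2.imwrite("pics/cg2.png",c["frame"])
E
```

```text
12.625 [ 480.83525085 -246.15093498   -2.94239609] [ 0.98192461 -0.06411741  0.29639037] 59.55187938636644
13.1167 [ 480.52365289 -245.82908945   -3.19546679] [-1.2431346   0.32332683  5.91353123] 10.864582342862878
13.5667 [ 479.81237583 -245.39011852   25.87730693] [ 0.37839675 -0.20163558 -3.78302083] [ 0.01864576  0.02882951 -0.01231268] 11.044648403512891
```

View pics/cg2.png

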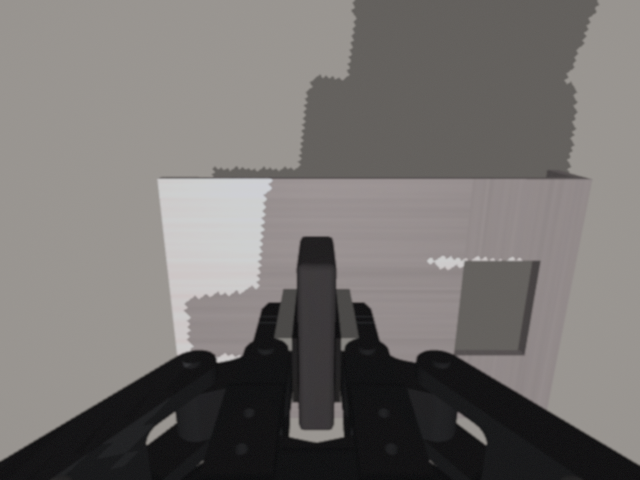

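The bar is now held between the pads (310–325, 240–430 px) with the plate lifted. Next I'll measure the cover's pose in the hand.

Run:
```python
from h import *
from rig import bot
s=bot.read_state(); M=R.from_rotvec(s["ee_rot"]).as_matrix(); print(s["ee_pos"],s["contact_force"],s["moment"])
c=np.load("cg2.npz"); P=cloud(c); T=(P-s["ee_pos"])@M
k=np.zeros((480,640),bool); k[185:235,180:560]=1; q=T[k]; q=q[abs(q[:,0]-np.median(q[:,0]))<8]
A=np.c_[q[:,1:],np.ones(len(q))]; co=np.linalg.lstsq(A,q[:,0],rcond=None)[0]; print("plane x=a*y+b*z+c",co, len(q))
pl=abs(T[...,0]-(T[...,1]*co[0]+T[...,2]*co[1]+co[2]))<3
# far edge (tool y negative = image up), left/right edges
m=pl.copy(); m[380:]=0
for v in (200,240,280): 
    u=np.where(m[v])[0]; print(v,T[v,u[0],1:].round(1),T[v,u[-1],1:].round(1))
for u in (200,300,400,500):
    v=np.where(m[:,u])[0]; print(u,T[v[0],u,1:].round(1))
b=(abs(T[...,0]-(co[2]-30))<4)&(abs(T[...,2])<9); print("bar",b.sum(),T[b].min(0).round(1),T[b].max(0).round(1))
```

```text
[ 479.45150152 -245.08192028   25.34195362] [-0.85968622  0.32215891 -2.88558432] [-0.0027509   0.03362541 -0.05911508]
plane x=a*y+b*z+c [-6.92050117e-03 -2.27894173e-03 -2.49989999e+01] 18924
200 [ 42.3 -54.3] [42.7 95.1]
240 [ 27.7 -54. ] [28.3 94.5]
280 [ 11.3 -54.9] [12.4 95.1]
200 [ 49.9 -40.7]
300 [50.1 -5.5]
400 [50.  29.4]
500 [50.1 63.9]
bar 6626 [-59.  -29.8  -9. ] [-51.   30.5   9. ]
```

```bash
cat >> h.py <<'E'
HO=np.array([548.6,199.1,0.]); HY=8.02
def hw(p): return HO+rz(HY)@np.asarray(p,float)
def cov(tip,th,tcp_c=(-20,0,-3)):
    "TCP pose for cover strip tip at housing point tip, tilt th deg"
    a=np.radians(th); Ry=np.array([[np.cos(a),0,-np.sin(a)],[0,1,0],[np.sin(a),0,np.cos(a)]])
    return hw(np.asarray(tip,float)+Ry@(np.array(tcp_c,float)-[-56,0,2])), rv(HY,th)
E
python3 - <<'E'
from h import *
from rig import bot,jaws,camera
c=np.load("top0.npz"); P=cloud(c); k=np.zeros((480,640),bool); k[100:200,380:450]=1
q=P[k&(P[...,2]>100)]; print("gauge high part",q.min(0).round(0),q.max(0).round(0),"min r",np.hypot(q[:,0],q[:,1]).min())
p1,r1=cov((-56-25,0,34+25),20); p1h=p1.copy(); p1h[2]=175
print(p1,bot.inverse_kinematics(p1,r1),bot.inverse_kinematics(cov((-56,0,34),0)[0],rv(HY,0)))
bot.servo_line(np.array([480,-245.5,175.]),velocity=200)
bot.move_to(p1h,r1)
s=bot.read_state(); print(s["t"],s["ee_pos"],p1h,s["contact_force"],s["width"])
c=camera("wrist"); cv2.imwrite("pics/t1.png",c["frame"])
E
```

```text
gauge high part [ 502. -238.  122.] [ 780.    3. 1284.] min r 501.70993911278634
[503.58366931 192.75734249  66.61426206] [ 0.15855964 -0.02301676  2.16728369 -0.01052541  0.64834203  0.02585347] [ 1.54494610e-01  2.77172100e-01  1.87815543e+00 -4.44089210e-16
  9.86265121e-01  1.45192043e-02]
16.1167 [503.69962031 192.20169194 174.66163292] [503.58366931 192.75734249 175.        ] [-0.81068199 -0.8296046  -3.11462225] 11.070985393010702
```

View pics/t1.png

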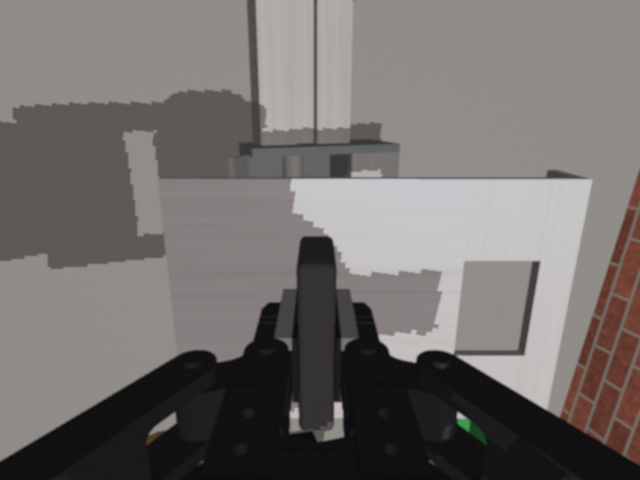

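The cover sits unchanged in the hand (edges still at columns 160–590), tilted in front of the box. Going down to the pre-hook pose and sliding in.

Run:
```python
from h import *
from rig import bot,jaws,camera
dx=-0.3
p1,r1=cov((-56-25+dx,0,34+25),20)
bot.servo_line(p1,velocity=150); bot.pause(.15)
s=bot.read_state(); e=p1-s["ee_pos"]; er=(R.from_rotvec(r1)*R.from_rotvec(s["ee_rot"]).inv()).as_rotvec()
print(s["t"],"err",e.round(2),np.degrees(er).round(2),s["contact_force"])
f0=s["contact_force"]
p2,r2=cov((-56-8+dx,0,34+8),20)
bot.servo_line(p2+e,velocity=60); bot.pause(.1); s=bot.read_state(); print(s["t"],"err",(p2-s["ee_pos"]).round(2),(s["contact_force"]-f0).round(2))
if np.linalg.norm(s["contact_force"]-f0)<6:
    p3,r3=cov((-56+dx,0,34),20)
    bot.servo_line(p3+e,velocity=30); bot.pause(.1); s=bot.read_state(); print(s["t"],"err",(p3-s["ee_pos"]).round(2),(s["contact_force"]-f0).round(2),s["moment"])
c=camera("scene"); cv2.imwrite("pics/s3.png",cv2.resize(c["frame"][100:260,260:480],(800,582)))
c=camera("wrist"); cv2.imwrite("pics/w3.png",c["frame"])
```

```text
17.1917 err [-1.12 -0.17 -1.52] [-0.02  0.16 -0.  ] [ 0.15227055 -0.57281079 -2.16514008]
17.85 err [1.09 0.11 1.3 ] [-0.49  0.09 -1.04]
18.475 err [1.15 0.18 1.55] [-0.62  0.7  -0.35] [-0.04435203  0.36618903 -0.00602151]
```

View pics/s3.png

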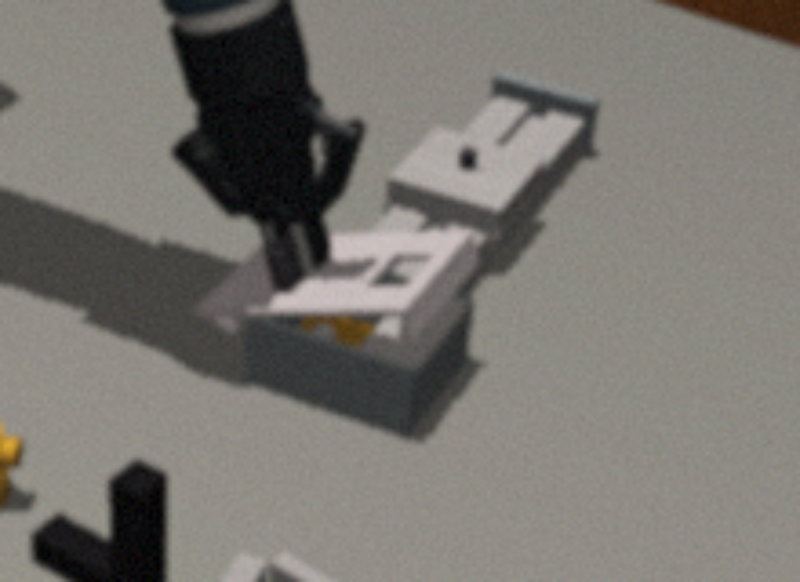

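View pics/w3.png

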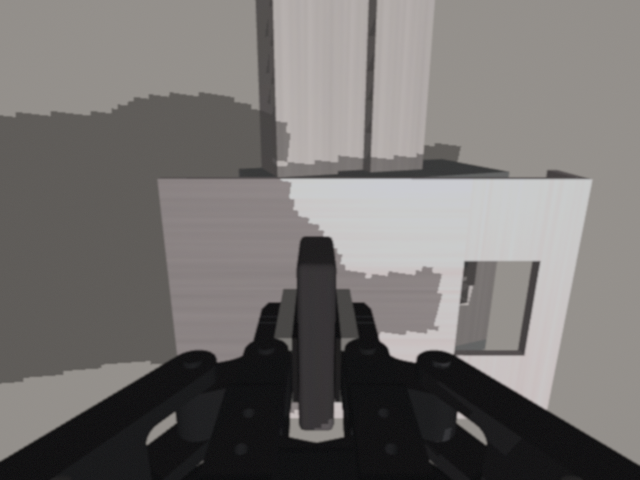

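The wrist view shows the cover tilted over the box with the strip end in at the cleat, and the forces are unchanged. My lag compensation overshot by 1.5 mm, so I'm removing it and then swinging down.

Run:
```python
from h import *
from rig import bot,jaws,camera
dx=-0.3
f0=np.array([0.15,-.57,-3.2])
p,r=cov((-56+dx,0,34),20); bot.servo_line(p,velocity=20); bot.pause(.1)
s=bot.read_state(); print(s["t"],"err",(p-s["ee_pos"]).round(2),(s["contact_force"]-f0).round(2))
for th in (13,6,2.5,0):
    p,r=cov((-56+dx,0,34),th); bot.servo_line(p,velocity=25,attitude=r)
    s=bot.read_state(); F=s["contact_force"]-f0; print(th,s["t"],"err",(p-s["ee_pos"]).round(2),F.round(2),s["moment"].round(2))
    if np.linalg.norm(F)>25: print("STOP"); break
bot.pause(.15); s=bot.read_state(); print(s["t"],"err",(p-s["ee_pos"]).round(2),(s["contact_force"]-f0).round(2),s["moment"].round(2))
c=camera("wrist"); cv2.imwrite("pics/w4.png",c["frame"]); np.savez("w4.npz",**{a:np.array(v) for a,v in c.items()})
```

```text
18.925 err [-0.1  -0.01 -0.14] [0.16 0.78 1.03]
13 19.25 err [-0.51 -0.03  0.05] [-0.24 -0.45  0.93] [-0.02  0.28  0.06]
6 19.575 err [ 0.13 -0.04  0.31] [-0.66  1.18  0.54] [-0.02  0.15 -0.02]
2.5 19.825 err [-0.63 -0.04 -0.19] [1.6  1.61 2.42] [-0.09 -0.1  -0.01]
0 20.075 err [-0.65  0.   -0.62] [ 1.22 -0.48  6.51] [-0.2  -0.05 -0.04]
20.225 err [-0.65 -0.01 -0.65] [ 2.27 -0.23  7.57] [-0.16 -0.23 -0.01]
```

View pics/w4.png

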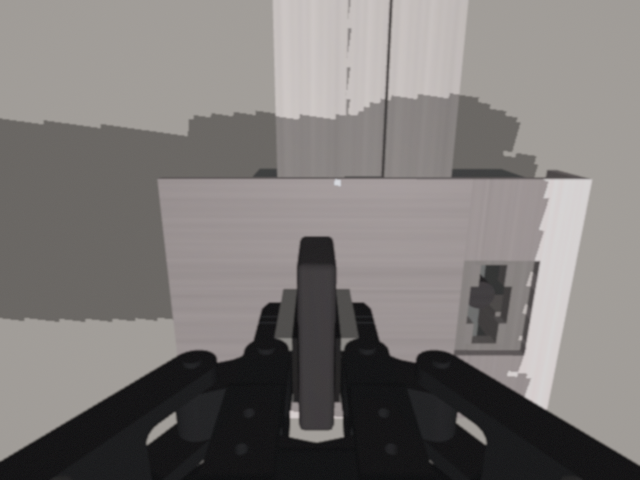

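The window (460–535, 262–352 px) now shows the slot, and the press force is about 7 N with the cover level. Releasing and checking from above.

Run:
```python
from h import *
from rig import bot,jaws,camera
jaws.set_gripper(50)
s=bot.read_state(); p=s["ee_pos"]
M=rotm(HY); t=hw((10,0,0))+M[:,1]*25; t[2]=150
bot.servo_line(p+[0,0,60],velocity=200); bot.servo_line(t,velocity=250); bot.pause(.1)
c=camera("wrist"); cv2.imwrite("pics/w5.png",c["frame"]); np.savez("w5.npz",**{a:np.array(v) for a,v in c.items()})
s=bot.read_state(); print(s["t"],s["ee_pos"],s["contact_force"])
P=cloud(c); H=(P-HO)@rz(HY); z=H[...,2]
m=(abs(z-54)<3)&(abs(H[...,0])<90)&(abs(H[...,1])<65); m[300:]&=False if False else True
q=H[m]; A=np.c_[q[:,:2],np.ones(len(q))]; print("plane",np.linalg.lstsq(A,q[:,2],rcond=None)[0])
r=rect(q); print(r[0])
```

```text
21.775 [553.19506321 224.64548359 147.422737  ] [0.71309937 0.5085737  0.78551775]
plane [-1.04961813e-03 -4.87930722e-04  5.42796914e+01]
((0.75115966796875, 0.40981292724609375), (150.69703674316406, 100.93798828125), 0.27696171402931213)
```

View pics/w5.png

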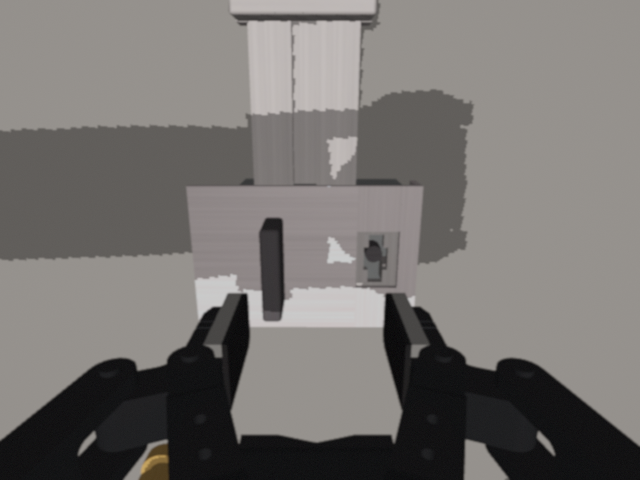

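The cover lies flat: its plane is level within 0.001, top at 54.2 mm, offset (0.75, 0.4) mm. Now the stud: first the gauge clearance, then a wrist look.

```bash
python3 - <<'E'
from h import *
for n in("top","scene"):
    c=np.load(n+"0.npz"); P=cloud(c); k=(P[...,2]>95)&(P[...,2]<260)&(P[...,0]>600)&(P[...,0]<900)&(abs(P[...,1])<350)
    q=P[k]; print(n,len(q),q.min(0).round(0),q.max(0).round(0))
    for z0 in (100,120,150,180,210): 
        s=q[(q[:,2]>=z0)&(q[:,2]<z0+30)]; 
        if len(s): print(z0,s.min(0).round(0),s.max(0).round(0))
E
python3 - <<'E'
from h import *
from rig import bot,jaws,camera
yaw=84; M=rotm(yaw); p=np.array([684,-41,165.])+M[:,1]*18
bot.move_to(p,rv(yaw)); bot.pause(.15)
c=camera("wrist"); cv2.imwrite("pics/sw.png",c["frame"]); np.savez("sw.npz",**{a:np.array(v) for a,v in c.items()})
s=bot.read_state(); print(s["t"],s["ee_pos"],p)
P=cloud(c); k=(np.hypot(P[...,0]-684,P[...,1]+41)<35)
z=P[...,2]
for a,b in((64,76),(35,41)):
    q=P[k&(z>a)&(z<b)]; r=rect(q); print((a,b),len(q),np.median(q[:,2]),r[0],r[1].round(1).tolist())
E
```

```text
top 597 [ 709. -238.  122.] [ 780. -196.  244.]
100 [ 748. -233.  122.] [ 770. -196.  130.]
120 [ 709. -238.  122.] [ 775. -196.  150.]
150 [ 750. -236.  150.] [ 780. -196.  179.]
180 [ 759. -227.  181.] [ 770. -204.  210.]
210 [ 758. -228.  210.] [ 775. -203.  240.]
scene 1429 [ 710. -239.   95.] [ 786. -197.  242.]
100 [ 727. -238.  100.] [ 785. -199.  130.]
120 [ 710. -239.  120.] [ 786. -198.  150.]
150 [ 753. -238.  150.] [ 786. -197.  180.]
180 [ 764. -230.  180.] [ 777. -203.  210.]
210 [ 759. -230.  211.] [ 777. -204.  240.]
23.5167 [665.98687877 -38.50267096 164.96636961] [666.09860588 -39.11848766 165.        ]
(64, 76) 1024 70.56594609534184 ((685.1746215820312, -40.25313186645508), (12.00413990020752, 39.85044860839844), 86.55707550048828) [[664.9000244140625, -45.0], [704.7000122070312, -47.400001525878906], [705.4000244140625, -35.5], [665.5999755859375, -33.099998474121094]]
(35, 41) 2168 38.05685663510036 ((684.9757080078125, -40.19749450683594), (59.79986572265625, 59.54596710205078), 2.531930446624756) [[653.7999877929688, -11.800000190734863], [656.4000244140625, -71.30000305175781], [716.2000122070312, -68.5999984741211], [713.5, -9.100000381469727]]
```

View pics/sw.png

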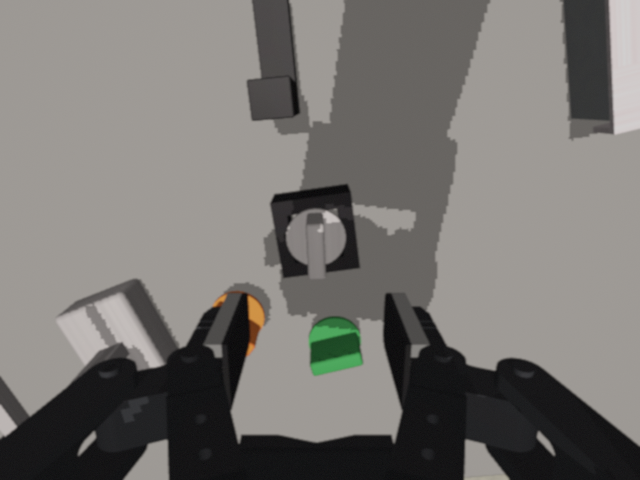

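The wrist view shows the stud at (316,243) px in its holder, top at 70.6 mm and wing 39.9 x 12.0 mm as listed. Grasping.

Run:
```python
from h import *
from rig import bot,jaws,camera
g=np.array([685.1,-40.3,12.]); yaw=86.5
bot.servo_line(g+[0,0,45],velocity=200,attitude=rv(yaw)); bot.servo_line(g,velocity=120); bot.pause(.1)
s=bot.read_state(); print(s["t"],s["ee_pos"],s["contact_force"],s["width"])
jaws.set_gripper(5)
s=bot.read_state(); print(s["t"],s["ee_pos"],s["contact_force"],s["width"])
if s["width"]>9:
    bot.servo_line(g+[0,0,90],velocity=180); bot.pause(.1)
    s=bot.read_state(); print(s["t"],s["ee_pos"],s["contact_force"],s["moment"],s["width"])
c=camera("wrist"); np.savez("sg.npz",ee=s["ee_pos"],rot=s["ee_rot"],**{a:np.array(v) for a,v in c.items()}); cv2.imwrite("pics/sg.png",c["frame"])
```

```text
24.8417 [686.04292916 -40.49511215  13.26211019] [ 0.68769877  0.87031988 -0.05729637] 49.55418533148906
25.2667 [686.22500848 -40.45888564  13.51679265] [-0.97073161  0.90952276  5.31693226] 10.979244332567118
26.0167 [683.37785834 -39.95220417  99.30050157] [-0.39007183 -0.80443039 -2.5631805 ] [-0.00422532  0.01697748  0.02237991] 10.714186559381758
```

View pics/sg.png

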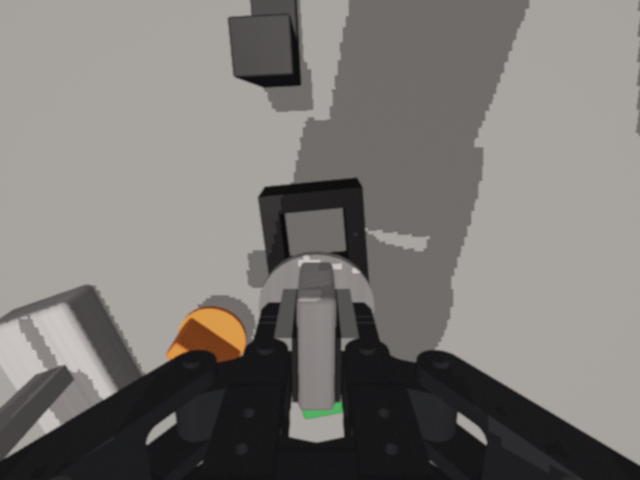

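The stud is held by its wing (300–335, 265–405 px) and out of the holder. Measuring it in the hand.

Run:
```python
from h import *
from rig import bot,jaws,camera
s=bot.read_state(); print(s["t"],s["ee_pos"])
c=np.load("sg.npz"); M=R.from_rotvec(c["rot"]).as_matrix(); P=cloud(c); T=(P-c["ee"])@M
k=np.zeros((480,640),bool); k[255:420,260:380]=1
for x in range(-66,-18,3):
    m=k&(T[...,0]>=x)&(T[...,0]<x+3)&(abs(T[...,2])<24); q=T[m]
    if len(q)>5: print(x,len(q),q.min(0).round(1),q.max(0).round(1))
q=T[250:300,265:370].reshape(-1,3); q=q[(q[:,0]>-32)&(q[:,0]<-22)]; A=np.c_[q[:,1:],np.ones(len(q))]; print("flange plane",len(q),np.linalg.lstsq(A,q[:,0],rcond=None)[0], q[:,1].max(), q[:,2].min(),q[:,2].max())
```

```text
26.0667 [683.53031868 -39.98069478  99.39726587]
-66 360 [-66.  -10.7 -15.5] [-63.   12.7  17.6]
-63 995 [-63.  -11.7 -11.7] [-60.   11.8  12.5]
-60 2671 [-60.  -18.3 -11.9] [-57.   21.4  19.1]
-57 2220 [-57.  -19.1 -17.1] [-54.   21.1  19.5]
-54 512 [-54.    6.  -17.4] [-51.   21.2  19.5]
-51 500 [-51.    6.  -17.8] [-48.   21.1  19.5]
-48 454 [-48.    6.1 -18.2] [-45.   21.   19.7]
-45 443 [-45.    5.8 -18.4] [-42.   21.1  19.6]
-42 418 [-42.    5.9 -18.9] [-39.   21.   19.5]
-39 377 [-39.    5.9 -18.9] [-36.   21.1  19.5]
-36 361 [-36.    6.2 -18.5] [-33.   21.   19.1]
-33 249 [-33.    6.3 -17. ] [-30.   20.9  18.1]
-30 135 [-30.   10.3 -11.9] [-27.   21.1  12.4]
-27 2289 [-26.8  -1.4 -21.2] [-24.   22.5  22.2]
-24 340 [-24.   -1.5 -21.3] [-21.   21.8  22. ]
-21 20 [-20.9   9.3 -19.7] [-19.5  20.8  18.1]
flange plane 2664 [-2.61328494e-02  8.04026170e-04 -2.48562500e+01] 22.896670323926894 -19.199290794093763 20.19990728661647
```

```bash
cat >> h.py <<'E'
def stud(zs,yaw,dx=0,dy=0,oy=1.0,oz=2.6):
    M=rotm(yaw); p=hw((48+dx,dy,zs+oz))-M[:,1]*oy
    return p,R.from_matrix(M).as_rotvec()
E
python3 - <<'E'
from h import *
from rig import bot,jaws,camera
bot.servo_line(np.array([684.,-40,128]),velocity=200)
p,r=stud(75,HY); bot.move_to(p+[0,0,35],r); bot.servo_line(p,velocity=150); bot.pause(.35)
s=bot.read_state(); M=R.from_rotvec(s["ee_rot"]).as_matrix(); print(s["t"],(p-s["ee_pos"]).round(2),s["contact_force"],np.degrees(np.arctan2(M[1,2],M[0,2])),s["width"])
c=camera("wrist"); np.savez("sl.npz",ee=s["ee_pos"],rot=s["ee_rot"],**{a:np.array(v) for a,v in c.items()}); cv2.imwrite("pics/sl.png",c["frame"])
c=camera("scene"); cv2.imwrite("pics/sl2.png",cv2.resize(c["frame"][110:240,280:460],(800,578)))
E
```

```text
28.625 [-0.52 -0.09 -0.84] [-0.63867687  0.38949365 -1.18922326] 8.024320553224783 11.089393248106969
```

View pics/sl.png

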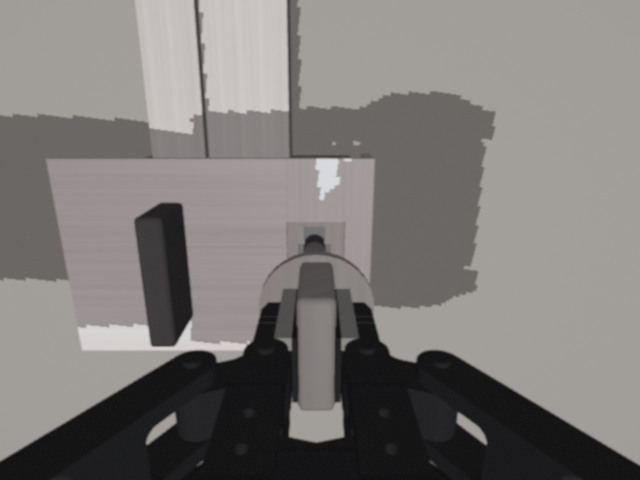

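View pics/sl2.png

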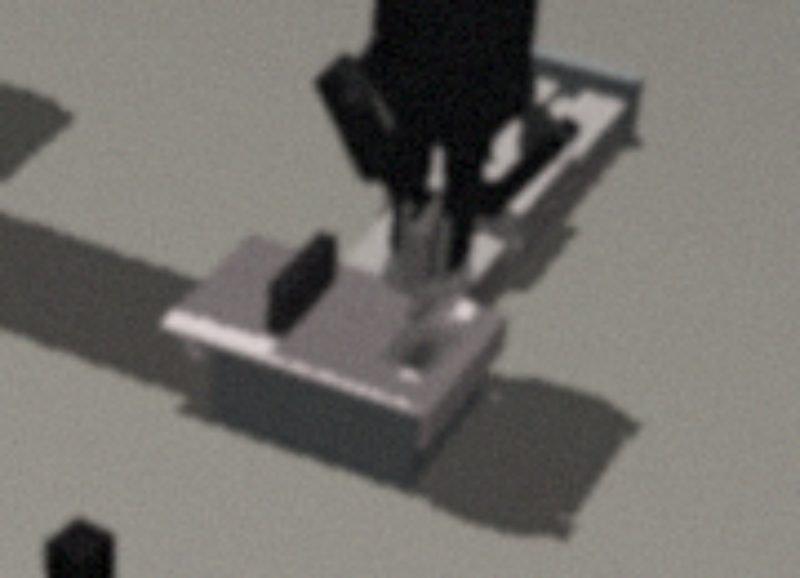

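The wrist view shows the cross bar end (315,243 px) over the keyway's far end (304–326, 228–245 px), in the same column. Lowering in stages.

Run:
```python
from h import *
c=np.load("sl.npz"); cv2.imwrite("pics/slz.png",cv2.resize(c["frame"][205:275,270:362],(736,560),interpolation=cv2.INTER_CUBIC))
from rig import bot,jaws,camera
p,r=stud(48,HY); bot.servo_line(p,velocity=80,attitude=r); bot.pause(.15)
s=bot.read_state(); print(s["t"],(p-s["ee_pos"]).round(2),s["contact_force"])
```

```text
29.3583 [-0.41 -0.06 -0.44] [-0.34420557 -0.6934602  -2.16680433]
```

View pics/slz.png

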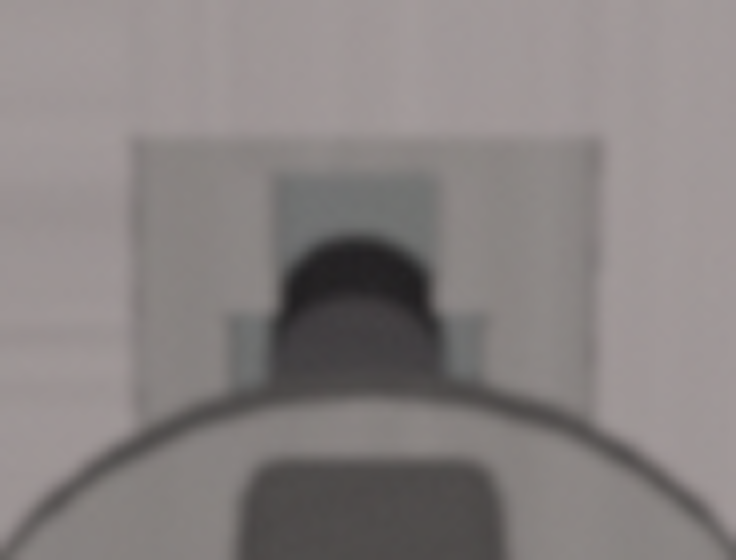

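The keyway centre (column 314.5) sits about 0.6 mm to -x of the tool plane (316), matching the residual tracking error, so I'll correct by -0.6 mm and push in.

Run:
```python
from h import *
from rig import bot,jaws,camera
for zs,v in ((46.5,20),(40,30),(35,30),(30.2,30)):
    p,r=stud(zs,HY,dx=-.6); bot.servo_line(p,velocity=v,attitude=r)
    s=bot.read_state(); print(zs,s["t"],(p-s["ee_pos"]).round(2),s["contact_force"].round(1),s["moment"].round(2),s["width"])
    if s["contact_force"][2]>22 or np.hypot(*s["contact_force"][:2])>18: print("STOP"); break
bot.pause(.15); s=bot.read_state(); print(s["t"],(p-s["ee_pos"]).round(2),s["contact_force"].round(1),s["moment"].round(2))
```

```text
46.5 29.6083 [ 0.02 -0.02 -0.08] [ 0.6  0.2 -1.2] [-0.03  0.02  0.02] 11.256350565413364
40 29.975 [-0.41 -0.06 -0.4 ] [-0.1 -0.5  1.5] [-0.02 -0.03  0.04] 10.67141268482162
35 30.2917 [-0.47 -0.09 -0.34] [ 1.8 -0.4  3.4] [ 0.   -0.18 -0.01] 11.493775470097233
30.2 30.6 [-0.59 -0.08 -0.73] [-1.2  0.2  7.1] [-0.06  0.17  0.  ] 11.398958468870475
30.75 [-0.57 -0.1  -0.73] [0.1 0.1 5.6] [-0.07  0.08 -0.03]
```

The force follows the spring curve (about 7 N at the bottom), so the bar went through. Pressing slightly more, then turning clockwise.

Run:
```python
from h import *
from rig import bot,jaws,camera
p,r=stud(29.6,HY,dx=-.6); bot.servo_line(p,velocity=15,attitude=r); bot.pause(.15)
s=bot.read_state(); print(s["t"],(p-s["ee_pos"]).round(2),s["contact_force"].round(1),s["moment"].round(2),s["ee_pos"][2]-2.6)
yaw=HY
for a in (25,50,75,92,99):
    p,r=stud(29.8,HY-a,dx=-.6); bot.move_to(p,r)
    s=bot.read_state(); M=R.from_rotvec(s["ee_rot"]).as_matrix()
    print(a,s["t"],(p-s["ee_pos"]).round(2),s["contact_force"].round(1),s["moment"].round(2),np.degrees(np.arctan2(M[1,2],M[0,2])).round(1)-HY,s["width"])
    if abs(s["moment"][2])>2.5 or np.linalg.norm(s["contact_force"])>45: print("STOP"); break
```

```text
31.15 [-0.59 -0.1  -1.29] [-2.2  0.6 10. ] [-0.17  0.49 -0.02] 30.893349155197264
25 31.65 [-1.15  0.06 -1.12] [-0.  -0.3  7.9] [-0.16 -0.07 -0.04] -25.02 11.42882315546856
50 32.15 [-1.17  0.23 -1.09] [ 0.3 -0.9  8.4] [-0.23  0.02 -0.05] -50.019999999999996 11.129544116999362
75 32.65 [-1.19  0.28 -1.14] [ 0.8 -1.3  7.5] [-0.31 -0.01 -0.05] -75.02 11.304699882834838
92 33.0333 [-1.12  0.3  -1.14] [ 0.7 -1.9  7.7] [-0.33  0.07 -0.03] -92.02 11.344771012743507
99 33.2833 [-1.14  0.32 -1.15] [ 0.2 -1.6  7.4] [-0.36  0.05 -0.06] -99.02 10.937266686817532
```

Run:
```python
from h import *
from rig import bot,jaws,camera
for a in (102,104.5):
    p,r=stud(29.8,HY-a,dx=-.6); bot.move_to(p,r); bot.pause(.05)
    s=bot.read_state(); print(a,s["t"],(p-s["ee_pos"]).round(2),s["contact_force"].round(1),s["moment"].round(2))
    if abs(s["moment"][2])>.35: print("stop felt"); break
p,r=stud(32,HY-a,dx=-.6); bot.servo_line(p,velocity=20,attitude=r); bot.pause(.15)
s=bot.read_state(); print("eased",s["t"],(p-s["ee_pos"]).round(2),s["contact_force"].round(1),s["moment"].round(2))
jaws.set_gripper(30); s=bot.read_state(); print(s["t"],s["contact_force"].round(1),s["width"])
p2=p+[0,0,60]; bot.servo_line(p2,velocity=150)
M=rotm(HY-a); t=hw((30,0,160))+M[:,1]*25; bot.servo_line(t,velocity=200); bot.pause(.15)
c=camera("wrist"); np.savez("fin.npz",**{k:np.array(v) for k,v in c.items()}); cv2.imwrite("pics/fin.png",c["frame"])
s=bot.read_state(); print(s["t"],s["contact_force"])
P=cloud(c); H=(P-HO)@rz(HY); z=H[...,2]; near=np.hypot(H[...,0]-48,H[...,1])<24
q=H[near&(z>80)&(z<105)]; r=rect(q); print("wing",len(q),np.median(q[:,2]),r[0],r[1].round(1).tolist())
m=(abs(z-54)<3)&(abs(H[...,0])<90)&(abs(H[...,1])<65); q=H[m]; A=np.c_[q[:,:2],np.ones(len(q))]; print("cover",np.linalg.lstsq(A,q[:,2],rcond=None)[0],rect(q)[0])
```

```text
102 33.5833 [-1.19  0.11 -1.12] [ 0.4 -0.3  7.8] [-0.14 -0.02  0.01]
104.5 33.8833 [-1.24 -0.07 -1.12] [ 0.4 -0.5  6.7] [-0.08 -0.04  0.16]
eased 34.2917 [-0.67 -0.04 -0.21] [ 4.7 -0.3  1.6] [ 0.09 -0.87  0.17]
34.6167 [-0.8 -0.6  4. ] 29.901272937069443
35.85 [-0.66566768 -0.03985509  0.26782331]
wing 1379 93.08069304901758 ((48.41612243652344, -0.5946531295776367), (12.02806282043457, 39.87993621826172), 77.84369659423828) [[27.700000762939453, -2.299999952316284], [66.5999984741211, -10.699999809265137], [69.19999694824219, 1.100000023841858], [30.200000762939453, 9.5]]
cover [-3.72032946e-04 -4.69205375e-04  5.43229783e+01] ((0.03769683837890625, -0.1310577392578125), (151.02041625976562, 100.43321228027344), 0.16646945476531982)
```

View pics/fin.png

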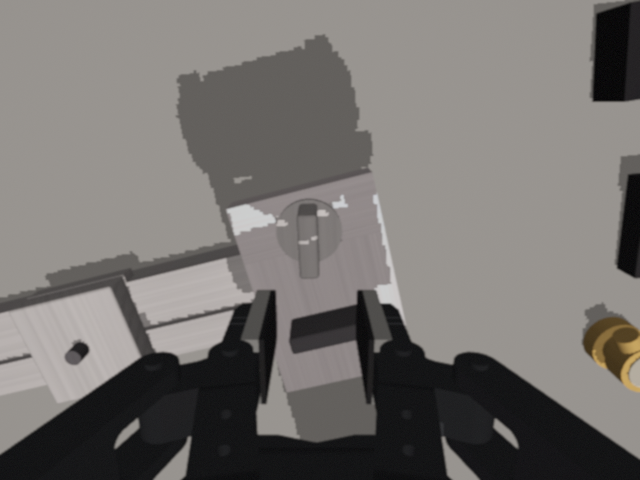

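Locked: the wing top is at 93.1 mm, so the stud is at 33.1 mm (expected 33), at (48.4, -0.6) mm and turned about 102°. I'll check the bystanders and hand in.

Run:
```python
from h import *
from rig import bot,jaws,camera
c=camera("top"); a=np.load("top0.npz")["frame"]; d=cv2.absdiff(a,c["frame"]).max(2)
for n,(x0,y0,x1,y1) in dict(gauge=(385,120,445,190),square=(325,225,355,280),fitting=(320,285,355,322),parallels=(478,158,512,228),carriage=(105,250,160,305)).items(): print(n,(d[y0:y1,x0:x1]>50).mean().round(3))
cv2.imwrite("pics/topf.png",c["frame"])
bot.job_done()
```

```text
gauge 0.0
square 0.0
fitting 0.0
parallels 0.0
carriage 0.314
the job is handed in; nothing more can be done
```

View pics/topf.png

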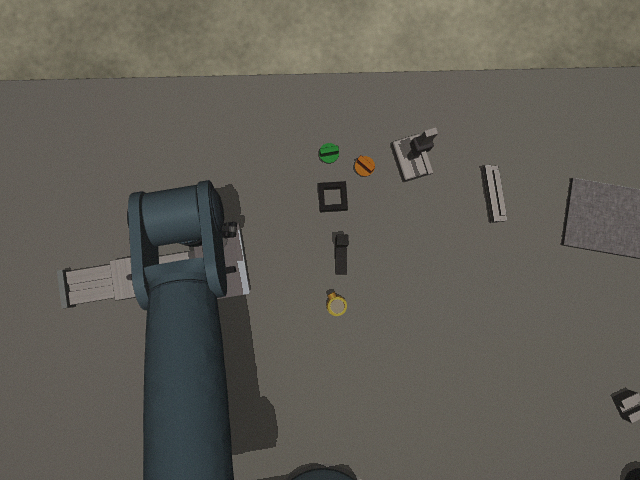

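The job was handed in at about 36 s of the 54 s. The cover is hooked under the cleat and lies flat. The stud is pushed through the slot, turned clockwise and locked.

**Last checks, by wrist camera after letting go:**

| Item | Measured | Requirement |
|---|---|---|
| Cover position | within 0.2 mm lengthwise and sideways | 5.5 mm / 7 mm |
| Cover height | 32.3 mm | 29 to 34.5 mm |
| Cover tilt | under 0.001 rad | 0.04 rad |
| Cover squareness | 0.003 rad | 0.08 rad |
| Stud position in the housing frame | (48.4, -0.6) mm | within 5 mm of (48, 0) |
| Stud tip height | 33.1 mm (33 expected when locked) | at most 36 mm |
| Stud turn from the slot | about 102°, or 12° (0.21 rad) from square | within 0.35 rad |

- **Robot and bystanders:** The gripper was open and clear of everything at the end. The gauge, square, fitting and parallels look the same as at the start in the top view.
- **First grasp missed:** The real fingertips end 29 mm behind the reported tool point, and two cameras agreed on this. I corrected for it and the second grasp held.
- **Cover slide:** A lag correction I added overshot by about 1.5 mm during the slide into the cleat. I removed it before swinging the cover down, and nothing made contact.
- **Stop not clearly felt:** I commanded 104.5° and the turning moment rose only slightly (0.16 N m). The bar rests inside the allowed 90 to 108° band.
- **Carriage check not clean:** The arm hid most of the carriage in the last top view, so its image comparison failed (31% of pixels differed). Its visible edge at column 110 to 112 is where it was, and I never touched it.

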